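Close and clamp a candle mould with three captive T-bar screws

ROBOT

A 7-joint arm with a two-finger parallel gripper is mounted at the origin on a cart in front of the work surface, level with it; the furniture and walls round the work are solid. World frame = base frame: x ahead of the robot, y to its left, z up, the work surface at z = 0. Lengths are in m, angles in rad, forces in N, time in s.
With the tool pointing down it reaches from about 0.4 to 0.9 m from the base axis. Payload 5.6 kg.
Tool frame: the origin (TCP) lies midway between the tips of the shut fingers; the grasp point (between the pads) lies 19 mm behind it; z points along the fingers, y is the line along which they close (so a half turn about z gives the same grasp; the last joint's range is limited). The gripper opens to 92 mm and grips with 3 to 60 N. Pads are 20 mm wide; open, the fingers measure 128 mm over their backs; the gripper's body (75 mm by 189 mm) begins 69 mm behind the grasp point.
Start: joints at [-1.158, 0.468, -0.012, 1.603, 0.006, 1.071, -0.056], TCP at [0.286, 0.584, 0.184] pointing down, gripper open.
Joint ranges: [-2.53, 2.53], [-0.31, 2.02], [-1.57, 1.55], [0.28, 2.44], [-1.29, 4.43], [0.15, 1.84], [-2.92, 2.92]. Speed limits (rad/s): [2.57, 2.57, 3.14, 3.14, 3.14, 3.14, 3.14].

INTERFACE

Orientations are given as a 3x3 rotation matrix whose columns are the frame's x, y, z axes.
In Python, from station import env, effector, solver, viewer, workorder, search_frame, tip_of gives the robot as it stands. Calls block until the motion is done:
- env.reach(position, orientation): joint-space move of the TCP to a pose.
- env.movel(position, frame=None, rate=0.15): straight line of the TCP; frame=None keeps the orientation; rate is the mean speed in m/s.
- env.goto_joints(angles): joint-space move.
- effector.release() and effector.grasp(squeeze=None): open the fingers fully, or close them until they stop; squeeze is the grip in N (None keeps the last).
- env.pause(seconds).
- solver.inverse_kinematics(position, orientation): joint angles nearest the present ones, or None.
- env.sense(): the state.
- viewer.read_camera(name): name is "scene" or "top" or "wrist"; returns (picture, depth): 420x560x3 uint8, red, green, blue; 420x560 float32, m along the optical axis (not along the pixel's ray), 0 where there is no reading.
- viewer.camera_info(name): a dict with "intrinsics" (3x3 intrinsics, pixels), "dist_coeffs" ([k1, k2, p1, p2, k3] as OpenCV has them; the pictures are not rectified), "eye" and "rotation" of the camera in the world; the wrist camera has in their place "T_tool_cam" (4x4, takes a point from camera to tool coordinates, whose origin is the TCP and whose axes are the flange's). Camera axes: x right, y up, looking along -z (the intrinsics and any distortion apply to the point x, -y, -z); pixel columns grow to the right and rows downward; lengths in m; the calibration is good to about 2 mm. A picture is of the moment at which its call begins: read the wrist's pose just before it. camera_info takes no time and is no camera call.
A pose or a line that the arm cannot do raises env.PlanningError and nothing moves.
- workorder.finish_job(): hands the job in; it is judged then, once.
Trained networks look in the newest picture that a camera, given by its name, has taken for a name from the list of things; names that differ only in an ending like _2 or _b are one class to them, and where a whole thing is asked for, a point or a joint stands for the part that bears it (a point fixed in the world has none). Each returns a list of dicts, best first, with "score" (0 to 1); they miss things now and then, are a little off and sometimes report something else, mostly with a low value. They report only what shows in the picture. A call takes as long as a camera call.
- search_frame(camera, name): "at" ([x, y, z] in m, in world coordinates, good to about 4 mm: the middle of the surface that is visible of it).
- tip_of(camera, name): "at" ([x, y, z] in m, in world coordinates, good to about 4 mm: a listed point, or the origin of a listed thing).
The state is a dict: "t": time; "joint_positions": joint angles; "joint_velocities": joint speeds; "tau": joint torques, N m; "ee_pos": TCP position; "tcp_rot": TCP orientation; "wrist_force": force on the tool from outside, world axes, zero at the start; "moment": the same for the moment, N m; "gripper_width": finger opening in m; "grasp_force": force on a finger pad.
Only numpy, scipy, OpenCV 4.12 (cv2) and the standard library are available. Lean on these libraries where they do the work, as an engineer would, in place of code of your own. Each camera call takes 0.05 s, during which the arm holds its last target. There are 200 camera calls.

TASK

Get the candle mould ready for pouring: slide the metal cover plate along its guides until it is fully home against the end stop, so that its holes stand over the cavities, and then turn each of the three T-bar screw knobs clockwise until its foot is firmly tight on the cover, by feel and without forcing it. Leave the candle jar and the thermometer beside the jig where they are.

Things in the scene. Friction and masses are not known exactly. Their poses are not given: they have to be found in the camera images.
- jig: Fixed candle-mould jig: plywood board 256 x 236 x 15 mm, aluminium block 160 x 170 mm with four cavities (top at z = 58 mm), side guides, end stop plate, three dark screw brackets (tops at z = 112 mm). Origin on the table under the block's centre, z up. The cover slides home along the jig's -y to the end stop at y = -90 mm; the open end is +y. Yaw 0.6 to 1.05 rad.
- cover: Loose brushed-metal pouring plate 166 x 180 (y) x 8 mm, about 0.6 kg, flat on the block between the guides (1.5 mm play). Origin: centre of its underside, axes as the jig's. Starts 35 to 65 mm short; home, its origin is at jig x, y = 0, 0. Push it at the upturned flange on its +y end: 74 mm wide, outer face at y = +90 mm, reaching z = 66 to 99 mm above the table. Slides with 2 to 6 N.
- jar: Finished candle in a glass jar, 69 mm wide, 82 mm high, standing on the table to the left of the jig; a bystander. Origin: centre of its underside.
- thermometer: Dial thermometer 47 x 184 x 12 mm lying on the table along the jig's +x side; a bystander. Origin: centre of its underside.
- bar_front (a point): T-bar knob of the captive screw nearest the robot (jig x, y = -72, 40 mm): level rod 11 mm thick, 84 mm between centres of its 17 mm ball ends, 26 mm hub, z about 136 mm at first (bracket arm below: 103 mm). Point: on the upright screw axis at the bar's mid height; x axis along the bar. Clockwise from above screws the foot and bar down 3 mm a radian. Push or grip it; it stays where left.
- bar_left (a point): T-bar knob of the captive screw on the far left (jig x, y = 72, 40 mm): level rod 11 mm thick, 84 mm between centres of its 17 mm ball ends, 26 mm hub, z about 136 mm at first (bracket arm below: 103 mm). Point: on the upright screw axis at the bar's mid height; x axis along the bar. Clockwise from above screws the foot and bar down 3 mm a radian. Push or grip it; it stays where left.
- bar_end (a point): T-bar knob of the captive screw by the end stop (jig x, y = 0, -74 mm): level rod 11 mm thick, 84 mm between centres of its 17 mm ball ends, 26 mm hub, z about 136 mm at first (bracket arm below: 103 mm). Point: on the upright screw axis at the bar's mid height; x axis along the bar. Clockwise from above screws the foot and bar down 3 mm a radian. Push or grip it; it stays where left.
- foot_front: Rubber foot (19 mm disc) of the screw of bar_front, above the cover's edge; origin: centre of its underside. Feet are set differently: it meets the cover 0.8 to 2.8 rad of knob turn from the start, to be felt. Until then the knob turns with about 5 N pushed 35 mm from the axis, then stiffens within 5 to 20 degrees; tight = resists 12 N there. Over 20 N overloads it.
- foot_left: Rubber foot (19 mm disc) of the screw of bar_left, above the cover's edge; origin: centre of its underside. Feet are set differently: it meets the cover 0.8 to 2.8 rad of knob turn from the start, to be felt. Until then the knob turns with about 5 N pushed 35 mm from the axis, then stiffens within 5 to 20 degrees; tight = resists 12 N there. Over 20 N overloads it.
- foot_end: Rubber foot (19 mm disc) of the screw of bar_end, above the cover's edge; origin: centre of its underside. Feet are set differently: it meets the cover 0.8 to 2.8 rad of knob turn from the start, to be felt. Until then the knob turns with about 5 N pushed 35 mm from the axis, then stiffens within 5 to 20 degrees; tight = resists 12 N there. Over 20 N overloads it.

How it is judged:
On the way:
1. the cover lies fully home against the end stop, with no foot tight on it yet (y of cover in the frame of jig below 0.003 m and contact force between each of foot_front, foot_left, foot_end and cover below 5 N), for 0.2 s.
At the end, for the whole second after the job is handed in: The cover is home (within 3 mm of the end stop) and at rest, and each of the three feet presses on it with more than 30 N (y of cover in the frame of jig below 0.003 m and contact force between each of foot_front, foot_left, foot_end and cover above 30 N and linear speed of cover below 0.01 m/s); the robot touches nothing.
It fails at once if a screw was overtightened: its foot pressed on the cover with more than 200 N (contact force between any of foot_front, foot_left, foot_end and cover above 200 N).
It fails at once if the candle jar or the thermometer was moved by more than 20 mm (distance of any of jar, thermometer from where it was at the start of the episode above 0.02 m).
It also fails if it takes over 58 s, if anything falls off the work surface, if the arm or the gripper's body presses on something with over 40 N, if the wrist force passes 120 N, or if a joint passes its speed limit or range.

## Working session

There is one attempt and no reset: what is moved stays moved. The work goes in short steps, each a Python script; the robot and the scene stay as the last script left them, time stands still between calls to the robot, and variables do not carry over. Pictures are saved under pics/ and viewed, at most 10 in all, crops included, and the job is handed in when it is done.

```bash
ls; mkdir -p pics; python3 - <<'E'
from station import *
import cv2,numpy as np
s=env.sense(); print(s['t'],s['ee_pos'],s['wrist_force'],s['gripper_width'])
for c in ("top","scene"):
    p,d=viewer.read_camera(c); cv2.imwrite(f"pics/{c}0.png",p[:,:,::-1])
    for n in ("jig","cover","bar_front","bar_left","bar_end","jar","thermometer"):
        print(c,n,[(np.round(r['at'],4).tolist(),round(r['score'],2)) for r in tip_of(c,n)[:4]])
print(env.sense()['t'])
E
```

```text
pics
0.0 [0.28590633 0.58303668 0.18334727] [-0.10815726  0.56203142 -0.17237723] 0.09170925358677026
top jig [([0.5536, 0.2035, -0.0034], 0.63)]
top cover [([0.5063, 0.2451, 0.054], 0.73), ([0.5549, 0.49, -0.0006], 0.18)]
top bar_front []
top bar_left [([0.5666, 0.2855, 0.1368], 0.73)]
top bar_end [([0.6103, 0.1614, 0.1345], 0.63)]
top jar [([0.557, 0.4891, 0.0009], 0.97)]
top thermometer [([0.6679, 0.3262, -0.0024], 0.63)]
scene jig [([0.5489, 0.2099, 0.0017], 0.75)]
scene cover [([0.5018, 0.2425, 0.0566], 0.75)]
scene bar_front [([0.4773, 0.1735, 0.1306], 0.49)]
scene bar_left [([0.5536, 0.2097, -0.0019], 0.47)]
scene bar_end [([0.6156, 0.1594, 0.1364], 0.57)]
scene jar [([0.5603, 0.4965, -0.0037], 0.87)]
scene thermometer [([0.6727, 0.3294, -0.0015], 0.62), ([0.5514, 0.2097, -0.0033], 0.52)]
0.8
```

View pics/top0.png

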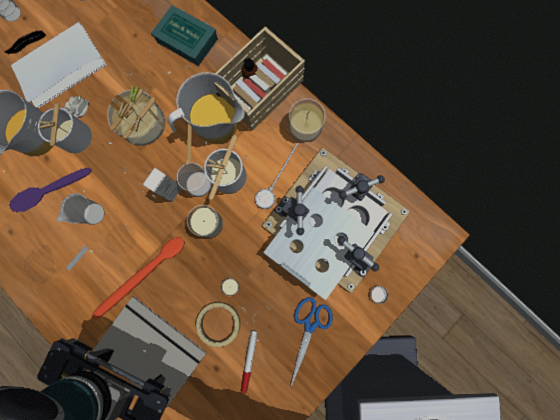

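View pics/scene0.png

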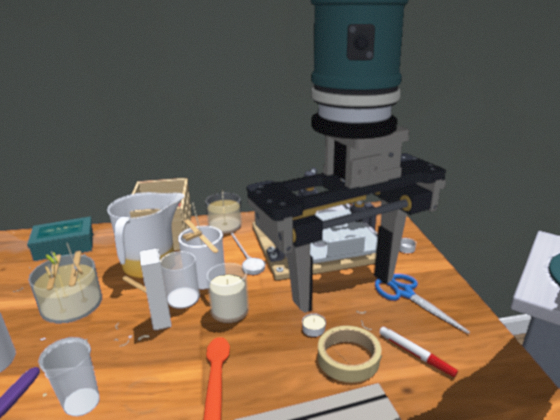

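```bash
cat > h.py <<'E'
from station import *
import cv2,numpy as np
from scipy.spatial.transform import Rotation as R
def down(a): # tool y along world angle a, z down
    y=np.array([np.cos(a),np.sin(a),0]); z=np.array([0,0,-1.]); return np.column_stack([np.cross(y,z),y,z])
def S(): return env.sense()
E
python3 - <<'E'
from h import *
s=S();print(s['tcp_rot'].round(2).tolist(), viewer.camera_info("wrist")['T_tool_cam'].round(3).tolist())
p=s['ee_pos']; env.movel([p[0],p[1],.33],rate=.3)
effector.grasp(10)
best=None
for a in (.87,.87+np.pi):
    q=solver.inverse_kinematics([.50,.235,.38],down(a)); print(a,q)
    if q is not None and (best is None or abs(q[6])<abs(best[6])): best=q
env.goto_joints(best)
s=S();print(s['t'],s['ee_pos'],s['wrist_force'],s['moment'],s['gripper_width'])
p,d=viewer.read_camera("wrist"); cv2.imwrite("pics/w0.png",p[:,:,::-1]); np.savez("w0.npz",d=d,p=s['ee_pos'],R=s['tcp_rot'])
for n in ("jig","cover","bar_front","bar_left","bar_end","foot_end"):
    print(n,[(np.round(r['at'],4).tolist(),round(r['score'],2)) for r in tip_of("wrist",n)[:4]])
E
```

```text
[[-0.9, 0.44, 0.0], [0.44, 0.9, 0.0], [-0.0, 0.0, -1.0]] [[-0.0, 0.968, 0.249, 0.071], [1.0, 0.001, -0.001, -0.001], [-0.001, 0.249, -0.968, -0.2], [0.0, 0.0, 0.0, 1.0]]
0.87 [-0.69923829  0.15851003  0.23204412  1.58683565 -0.03684055  1.40054064
  0.40624307]
4.011592653589793 [-1.5397925   0.3482036   1.37524042  1.62782646 -0.34387008  1.45073625
 -2.40542042]
4.3 [0.49926993 0.2368139  0.37961856] [-1.01637931  0.03558443 -0.04874812] [-0.04527051  0.0782656   0.06282355] 0.00043712863597290515
jig [([0.67, 0.3289, -0.0031], 0.74)]
cover [([0.508, 0.2426, 0.0573], 0.93)]
bar_front [([0.4769, 0.1717, 0.1308], 0.62)]
bar_left [([0.5658, 0.2834, 0.1396], 0.96)]
bar_end []
foot_end []
```

View pics/w0.png

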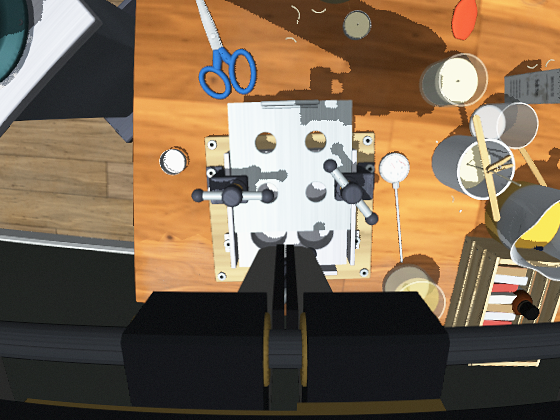

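```bash
cat >> h.py <<'E'
def topix(px,z,s,c="wrist"):
    i=viewer.camera_info(c); u=cv2.undistortPoints(np.array(px,float).reshape(-1,1,2),np.array(i['intrinsics'],float),np.array(i['dist_coeffs'],float))[:,0]
    if c=="wrist":
        T=np.array(i['T_tool_cam']); M=s[1]@T[:3,:3]; o=s[0]+s[1]@T[:3,3]
    else: M=np.array(i['rotation']); o=np.array(i['eye'])
    v=np.column_stack([u[:,0],-u[:,1],-np.ones(len(u))])@M.T
    return o+v*((np.broadcast_to(z,len(u))-o[2])/v[:,2])[:,None]
E
python3 - <<'E'
from h import *
f=np.load("w0.npz"); s=(f['p'],f['R'])
P=topix([(198,196),(267,196),(232,196),(330,166),(372,219),(352,188),(228,101),(352,101),(230,230),(352,230),(262,103),(322,103),(265,141),(317,141)],[.136]*6+[.066]*4+[.099]*2+[.066]*2,s)
print(P.round(4))
ang=lambda a,b: np.arctan2(*(P[b]-P[a])[1::-1])
print("front",ang(0,1),"left",ang(3,4),"hubs",ang(2,5),np.linalg.norm(P[5]-P[2]),"cover",ang(6,7),ang(8,6)-np.pi/2,ang(9,7)-np.pi/2,"flange",ang(10,11),ang(12,13))
E
python3 - <<'E'
import cv2
p=cv2.imread("pics/top0.png")[130:310,240:420]; cv2.imwrite("pics/top0c.png",cv2.resize(p,(600,600),interpolation=cv2.INTER_CUBIC))
E
```

```text
[[0.449  0.1404 0.136 ]
 [0.503  0.2047 0.136 ]
 [0.4758 0.1722 0.136 ]
 [0.5235 0.2857 0.136 ]
 [0.6082 0.285  0.136 ]
 [0.5614 0.2896 0.136 ]
 [0.3808 0.2369 0.066 ]
 [0.4866 0.3633 0.066 ]
 [0.5158 0.1194 0.066 ]
 [0.6285 0.2536 0.066 ]
 [0.4142 0.2704 0.099 ]
 [0.462  0.3276 0.099 ]
 [0.4527 0.24   0.066 ]
 [0.4979 0.294  0.066 ]]
front 0.8712471177027742 left -0.007803413918920359 hubs 0.9406162126110269 0.1453080900498126 cover 0.8735392558577346 0.8549901236004684 0.9125926556299078 flange 0.873842169230094 0.873270531004073
```

View pics/top0c.png

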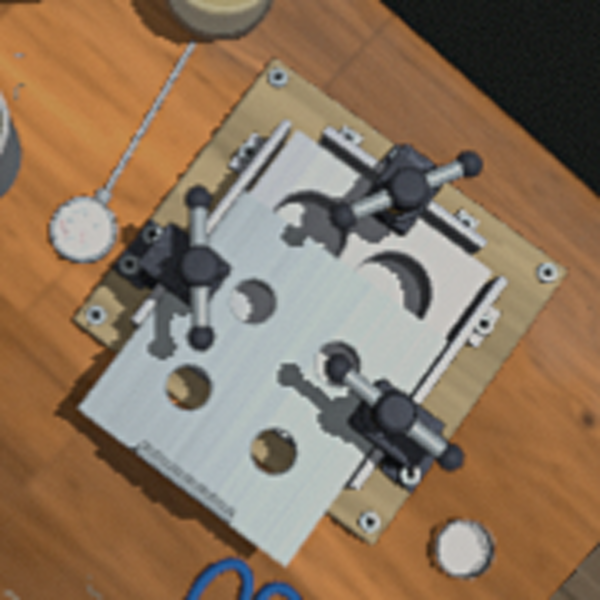

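```bash
python3 - <<'E'
from h import *
P=topix([(381.6,178.9),(342.9,194.8),(363,186.1)],.136,None,"top");print(P.round(4),"end ang",np.arctan2(*(P[0]-P[1])[1::-1]))
yaw=.88; ex=np.array([np.cos(yaw),np.sin(yaw)]); ey=np.array([-ex[1],ex[0]]); O=np.array([.5518,.2035])
at=lambda y,z=.080: np.r_[O+ey*y,z]
env.reach(at(.195,.2),down(yaw)); env.movel(at(.195),rate=.2)
env.pause(.1); f0=S()['wrist_force']; print(S()['t'],f0)
y=.175; env.movel(at(y),rate=.15); log=[]
while y>.085:
    y-=.006 if y>.118 else .002
    env.movel(at(y),rate=.06); s=S(); F=(s['wrist_force']-f0)[:2]@ey; log.append((round(y,3),round(F,1)))
    if F>14: break
print(log, (s['ee_pos'][:2]-O)@ey, s['t'])
env.pause(.1); s=S(); print((s['wrist_force']-f0).round(2))
p=s['ee_pos']; env.movel(np.r_[p[:2]+ey*.03,.08],rate=.15); env.movel(np.r_[p[:2]+ey*.03,.25],rate=.25)
env.reach([.475,.26,.38],down(yaw))
s=S();print(s['t']);p,d=viewer.read_camera("wrist"); cv2.imwrite("pics/w1.png",p[:,:,::-1]); np.savez("w1.npz",d=d,p=s['ee_pos'],R=s['tcp_rot'])
for n in ("cover","bar_front","bar_left","bar_end"):
    print(n,[(np.round(r['at'],4).tolist(),round(r['score'],2)) for r in tip_of("wrist",n)[:4]])
E
```

```text
[[0.6252 0.1158 0.136 ]
 [0.5943 0.1964 0.136 ]
 [0.6112 0.1547 0.136 ]] end ang -1.204533549112718
6.4 [-0.77037051  0.25174093  0.3542856 ]
[(0.169, np.float64(-0.3)), (0.163, np.float64(-0.6)), (0.157, np.float64(-1.1)), (0.151, np.float64(-0.6)), (0.145, np.float64(-1.0)), (0.139, np.float64(-0.8)), (0.133, np.float64(-1.4)), (0.127, np.float64(-1.2)), (0.121, np.float64(-0.8)), (0.115, np.float64(-0.3)), (0.113, np.float64(-0.8)), (0.111, np.float64(-1.0)), (0.109, np.float64(-1.2)), (0.107, np.float64(-0.3)), (0.105, np.float64(-0.8)), (0.103, np.float64(-0.4)), (0.101, np.float64(-0.7)), (0.099, np.float64(-0.3)), (0.097, np.float64(-0.5)), (0.095, np.float64(-1.7)), (0.093, np.float64(-0.4)), (0.091, np.float64(-1.4)), (0.089, np.float64(-0.2)), (0.087, np.float64(-0.8)), (0.085, np.float64(-0.8))] 0.08482666349687891 12.9333
[ 1.12 -0.21 -0.47]
14.8083
cover [([0.5078, 0.2417, 0.0586], 0.64)]
bar_front [([0.5694, 0.2862, 0.1382], 0.73), ([0.4764, 0.1727, 0.1328], 0.6)]
bar_left [([0.5679, 0.2838, 0.1415], 0.84)]
bar_end [([0.613, 0.1594, 0.1365], 0.48)]
```

View pics/w1.png

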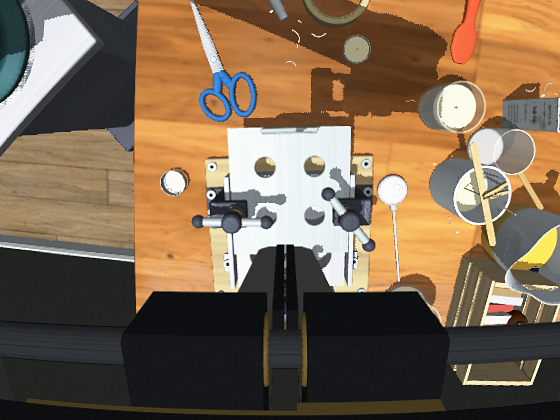

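```bash
python3 - <<'E'
from h import *
f=np.load("w1.npz"); s=(f['p'],f['R']); d=f['d']
i=viewer.camera_info("wrist"); T=np.array(i['T_tool_cam']); K=np.array(i['intrinsics'])
M=s[1]@T[:3,:3]; o=s[0]+s[1]@T[:3,3]; print(s[0],o)
yaw=.88; ex=np.array([np.cos(yaw),np.sin(yaw)]); ey=np.array([-ex[1],ex[0]]); O=np.array([.5518,.2035])
for c in (265,292,315):
  for v in range(118,142,2):
    u=cv2.undistortPoints(np.array([[[c,v]]],float),K,np.array(i['dist_coeffs'],float))[0,0]
    w=o+M@(np.array([u[0],-u[1],-1])*d[v,c]); q=w[:2]-O; print(c,v,"jig",(q@ex).round(4),(q@ey).round(4),"z",w[2].round(4))
print(S()['ee_pos'],S()['gripper_width'])
p=cv2.imread("pics/w1.png")[100:280,180:390]; cv2.imwrite("pics/w1c.png",cv2.resize(p,(700,600),interpolation=cv2.INTER_CUBIC))
E
```

```text
[0.47464637 0.25974138 0.37860137] [0.42002009 0.30426395 0.57852697]
265 118 jig -0.0369 0.1633 z -0.0013
265 120 jig -0.0368 0.1604 z 0.002
265 122 jig -0.0369 0.1574 z -0.0001
265 124 jig -0.037 0.1544 z -0.0004
265 126 jig -0.0371 0.1514 z -0.0011
265 128 jig -0.0319 0.1513 z 0.0959
265 130 jig -0.0319 0.1489 z 0.0966
265 132 jig -0.0319 0.1464 z 0.0971
265 134 jig -0.0335 0.1425 z 0.0679
265 136 jig -0.0337 0.1397 z 0.065
265 138 jig -0.0337 0.1371 z 0.0654
265 140 jig -0.0337 0.1345 z 0.0661
292 118 jig 0.0038 0.1633 z -0.0012
292 120 jig 0.0038 0.1603 z -0.0011
292 122 jig 0.0038 0.1574 z 0.0011
292 124 jig 0.0038 0.1544 z 0.0012
292 126 jig 0.0039 0.1513 z -0.0015
292 128 jig 0.0021 0.1513 z 0.0978
292 130 jig 0.0021 0.1489 z 0.0998
292 132 jig 0.0022 0.1463 z 0.0973
292 134 jig 0.0027 0.1424 z 0.0647
292 136 jig 0.0027 0.1398 z 0.0671
292 138 jig 0.0027 0.1371 z 0.0663
292 140 jig 0.0027 0.1344 z 0.0665
315 118 jig 0.0384 0.1633 z 0.0004
315 120 jig 0.0386 0.1604 z -0.0006
315 122 jig 0.0385 0.1574 z 0.0005
315 124 jig 0.0389 0.1544 z -0.0033
315 126 jig 0.0387 0.1514 z -0.0001
315 128 jig 0.031 0.1514 z 0.0985
315 130 jig 0.0311 0.1489 z 0.0986
315 132 jig 0.0334 0.1452 z 0.0685
315 134 jig 0.0338 0.1424 z 0.0646
315 136 jig 0.0338 0.1398 z 0.0654
315 138 jig 0.0337 0.1372 z 0.0668
315 140 jig 0.0338 0.1345 z 0.0666
[0.47435997 0.25992613 0.378309  ] 0.0006335065612394525
```

View pics/w1c.png

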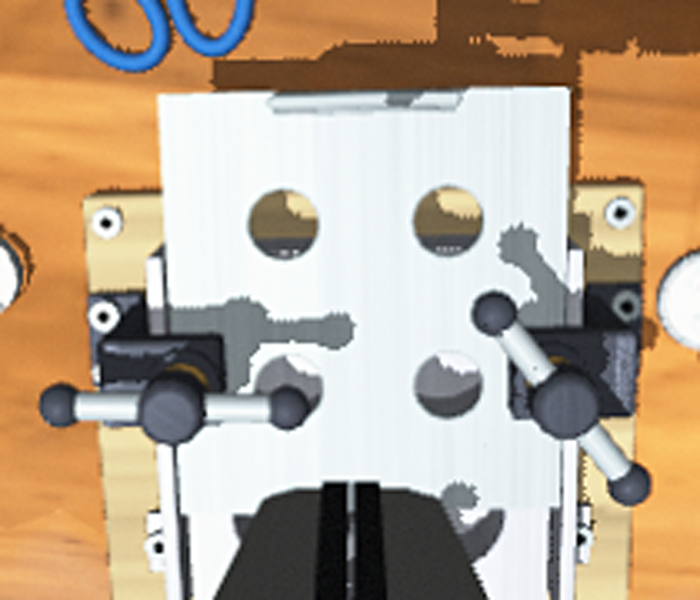

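```bash
python3 - <<'E'
from h import *
yaw=.88; ex=np.array([np.cos(yaw),np.sin(yaw)]); ey=np.array([-ex[1],ex[0]]); O=np.array([.5518,.2035])
at=lambda y,z=.080: np.r_[O+ey*y,z]
env.reach(at(.175,.13),down(yaw)); env.movel(at(.175),rate=.2)
env.pause(.1); s=S();f0=s['wrist_force']; print(s['t'],f0,s['ee_pos'],at(.175))
for y in (.163,.150,.140):
    env.movel(at(y),rate=.1); s=S(); print(s['t'],s['ee_pos'].round(4),at(y).round(4),(s['wrist_force']-f0).round(2),s['tau'].round(1))
p,d=viewer.read_camera("scene"); cv2.imwrite("pics/s1.png",cv2.resize(p[100:340,200:480,::-1],(700,600)))
E
```

```text
16.5833 [0.06560897 0.22198554 0.33517326] [0.41828051 0.31580907 0.08170362] [0.4169207  0.31500145 0.08      ]
16.85 [0.4273 0.3072 0.081 ] [0.4262 0.3074 0.08  ] [-0.77  0.91  0.3 ] [  0.4 -42.5   1.4 -19.1   0.    0.    0. ]
17.1333 [0.4365 0.2988 0.0801] [0.4362 0.2991 0.08  ] [-1.03 -1.12 -0.82] [  0.4 -42.8   1.5 -19.1   0.    0.    0. ]
17.3833 [0.444  0.2925 0.08  ] [0.4439 0.2927 0.08  ] [-0.5   1.05 -0.58] [  0.4 -43.1   1.4 -19.1   0.    0.    0. ]
```

View pics/s1.png

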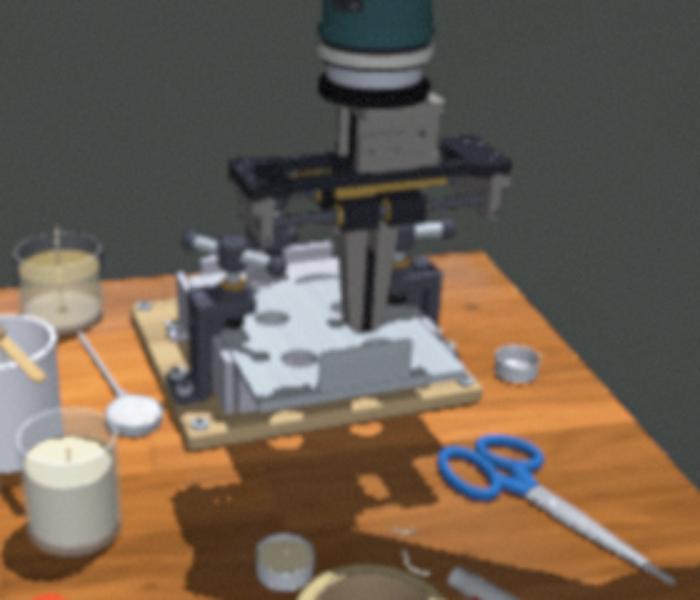

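```bash
python3 - <<'E'
from h import *
i=viewer.camera_info("scene"); K=np.array(i['intrinsics']);D=np.array(i['dist_coeffs'],float);M=np.array(i['rotation']);e=np.array(i['eye'])
F=np.diag([1.,-1,-1])
rv=F@M.T
pr=lambda P: cv2.projectPoints(np.array(P,float).reshape(-1,3),cv2.Rodrigues(rv)[0],-rv@e,K,D)[0][:,0]
s=S(); p=s['ee_pos']; print(s['t'],p,e)
X=[p,p+[0,0,.02],p+[0,0,.04]]
print(((pr(X)-[200,100])*2.5).round(0))
q=s['joint_positions']; print(q.round(4).tolist())
pic,d=viewer.read_camera("scene")
# tip depth
for uv in ((342,222),(346,226),(346,229),(352,228),(346,240),(346,250)):
    u=cv2.undistortPoints(np.array([[uv]],float),K,D)[0,0]; print(uv,(e+M@(np.array([u[0],-u[1],-1])*d[uv[1],uv[0]])).round(4))
E
```

```text
17.4333 [0.44372031 0.29276637 0.07995976] [0.11199151 0.92130485 0.49208977]
[[360. 361.]
 [361. 337.]
 [363. 314.]]
[-0.7283, 0.4064, 0.1006, 1.9833, -0.0582, 0.7547, 0.2862]
(342, 222) [0.4425 0.3073 0.1338]
(346, 226) [0.4369 0.3018 0.1249]
(346, 229) [0.4358 0.3033 0.1197]
(352, 228) [0.4289 0.2932 0.1194]
(346, 240) [0.4355 0.3014 0.0959]
(346, 250) [0.4352 0.2999 0.0738]
```

```bash
python3 - <<'E'
from h import *
i=viewer.camera_info("wrist"); K=np.array(i['intrinsics']);D=np.array(i['dist_coeffs'],float);T=np.array(i['T_tool_cam'])
d=np.load("w1.npz")['d']
print(K.round(0).tolist(), d[225:300:5,280].round(3).tolist())
for c in (262,270,280,288,296,304,312):
  col=d[:,c]; r=[v for v in range(225,300) if 0<col[v]<.27]
  if r:
    for v in (r[0],r[0]+2,r[0]+8,r[0]+30):
      u=cv2.undistortPoints(np.array([[[c,v]]],float),K,D)[0,0]; w=T[:3,:3]@(np.array([u[0],-u[1],-1])*col[v])+T[:3,3]; print(c,v,col[v].round(3),w.round(4))
E
```

```text
[[375.0, 0.0, 285.0], [0.0, 375.0, 212.0], [0.0, 0.0, 1.0]] [0.5339999794960022, 0.5360000133514404, 0.5370000004768372, 0.5389999747276306, 0.1770000010728836, 0.17100000381469727, 0.16500000655651093, 0.1599999964237213, 0.1550000011920929, 0.14900000393390656, 0.1459999978542328, 0.14100000262260437, 0.13600000739097595, 0.13300000131130219, 0.1289999932050705]
262 248 0.176 [ 0.0103 -0.0115 -0.0335]
262 250 0.174 [ 0.0102 -0.0114 -0.0361]
262 256 0.165 [ 0.0107 -0.0109 -0.0451]
262 278 0.141 [ 0.0112 -0.0095 -0.0693]
270 246 0.18 [ 0.0099 -0.0079 -0.0299]
270 248 0.177 [ 0.01   -0.0078 -0.0329]
270 254 0.169 [ 0.0101 -0.0075 -0.041 ]
270 276 0.143 [ 0.0112 -0.0065 -0.0675]
280 244 0.181 [ 0.0106 -0.0031 -0.0288]
280 246 0.176 [ 0.0111 -0.0031 -0.0331]
280 252 0.169 [ 0.0109 -0.003  -0.0406]
280 274 0.146 [ 0.0107 -0.0027 -0.0645]
288 244 0.179 [ 0.0111  0.0007 -0.0304]
288 246 0.177 [ 0.0108  0.0007 -0.0323]
288 252 0.169 [ 0.011   0.0006 -0.0408]
288 274 0.145 [ 0.0112  0.0004 -0.0657]
296 246 0.179 [ 0.0101  0.0045 -0.0304]
296 248 0.177 [ 0.0099  0.0045 -0.0325]
296 254 0.168 [ 0.0105  0.0042 -0.042 ]
296 276 0.143 [ 0.0114  0.0034 -0.0679]
304 247 0.178 [ 0.01    0.0083 -0.0314]
304 249 0.175 [ 0.0102  0.0081 -0.0349]
304 255 0.168 [ 0.0101  0.0078 -0.0422]
304 277 0.142 [ 0.0112  0.0065 -0.0683]
312 251 0.174 [ 0.0097  0.0118 -0.0362]
312 253 0.169 [ 0.0106  0.0114 -0.0411]
312 259 0.161 [ 0.0107  0.0109 -0.0487]
312 281 0.139 [ 0.0111  0.0093 -0.0719]
```

```bash
python3 - <<'E'
from h import *
yaw=.88; ex=np.array([np.cos(yaw),np.sin(yaw)]); ey=np.array([-ex[1],ex[0]]); O=np.array([.5518,.2035])
at=lambda y,z=.050: np.r_[O+ey*y,z]
env.movel(at(.14,.105),rate=.25); env.movel(at(.182,.105),rate=.3); env.movel(at(.182),rate=.25)
env.pause(.1); s=S();f0=s['wrist_force']; print(s['t'],f0,s['ee_pos'])
log=[]
for y in list(np.r_[.158,.140,.113:.08:-.002]):
    env.movel(at(y),rate=.12); s=S(); F=(s['wrist_force']-f0)[:2]@ey; log.append((round(float(y),3),round(float(F),1)))
    if F>12: break
print(log,(s['ee_pos'][:2]-O)@ey,s['t'])
env.pause(.15); s=S(); print((s['wrist_force']-f0)[:2]@ey,s['t'])
p=s['ee_pos']; env.movel(np.r_[p[:2]+ey*.02,.05],rate=.2); env.movel(np.r_[p[:2]+ey*.02,.15],rate=.3)
s=S();print(s['t']); p,d=viewer.read_camera("top"); cv2.imwrite("pics/t2.png",cv2.resize(p[130:310,240:420,::-1],(600,600)))
print([(r['at'],r['score']) for r in tip_of("top","cover")[:1]])
print(S()['joint_positions'])
E
```

```text
18.4917 [ 0.29454471 -0.3502613   0.51885497] [0.41269626 0.31968099 0.05109077]
[(0.158, 1.3), (0.14, 0.3), (0.113, 1.5), (0.111, 0.3), (0.109, 3.1), (0.107, 3.5), (0.105, 2.6), (0.103, 2.2), (0.101, 2.4), (0.099, 5.7), (0.097, 8.7), (0.095, 13.9)] 0.0999867069331872 21.7667
14.444838032095848 21.9167
22.675
[([0.5511, 0.2072, 0.0575], 0.9)]
[-0.69699146  0.31833163  0.10744008  1.91899106 -0.04191728  0.90804932
  0.30972098]
```

```bash
cat >> h.py <<'E'
def tighten(A,phi,a0,rate=1.0,z=.089,R_=.043,w=.0195,stop=12.3):
    A=np.array(A); n=lambda p: np.array([-np.sin(p),np.cos(p)]); u=lambda p: np.array([np.cos(p),np.sin(p)])
    pos=lambda p,e=0.,h=z: np.r_[A+R_*u(p)+(w+e)*n(p),h]
    rot=lambda p: down(a0+rate*(p-phi))
    q=solver.inverse_kinematics(pos(phi,.010,.15),rot(phi)); print("q7",q[6],S()['t'])
    env.reach(pos(phi,.010,.15),rot(phi)); env.movel(pos(phi,.010),rate=.25); env.pause(.1)
    s=S(); f0=s['wrist_force']; m0=s['moment']; p=phi; log=[]
    def rd():
        s=S(); f=s['wrist_force']-f0; c=s['ee_pos'][:2]-A; m=(s['moment']-m0)[2]
        return f[:2]@n(p), c[0]*f[1]-c[1]*f[0], m
    step=.35
    while phi-p<3.5:
        p-=step
        env.movel(pos(p),rot(p),rate=.15)
        if step<.1: env.pause(.05)
        F,t,m=rd()
        if F>7.5 and step>.1: env.pause(.05); F,t,m=rd()
        log.append((round(float(phi-p),2),round(float(F),1),round(float(t),2),round(float(m),2)))
        if F>stop: break
        step=.35 if phi-p<.4 else .05 if F>7.5 else .15
    env.pause(.1); print(log,[round(float(x),2) for x in rd()],S()['ee_pos'])
    env.movel(pos(p,.015),rate=.15); env.movel(pos(p,.015,.15),rate=.3)
    print("t",S()['t'],"q7",S()['joint_positions'][6])
E
python3 - <<'E'
from h import *
tighten((.566,.2854),np.pi,np.pi)
s=S(); p,d=viewer.read_camera("top"); cv2.imwrite("pics/t3.png",cv2.resize(p[130:310,240:420,::-1],(600,600)))
E
```

```text
q7 2.5060870946892524 22.775
[(0.35, -0.0, -0.01, -0.02), (0.7, 2.7, 0.11, -0.04), (0.85, 2.9, 0.13, -0.01), (1.0, 2.8, 0.14, -0.07), (1.15, 3.1, 0.12, -0.05), (1.3, 3.9, 0.13, -0.02), (1.45, 4.0, 0.16, -0.05), (1.6, 3.3, 0.13, 0.01), (1.75, 3.3, 0.13, 0.02), (1.9, 3.5, 0.15, -0.02), (2.05, 4.9, 0.21, -0.03), (2.2, 6.3, 0.28, -0.04), (2.35, 6.8, 0.33, -0.02), (2.5, 8.6, 0.44, -0.05), (2.55, 10.2, 0.52, -0.04), (2.6, 9.0, 0.49, -0.09), (2.65, 9.9, 0.55, -0.05), (2.7, 10.1, 0.53, -0.08), (2.75, 11.7, 0.62, -0.08), (2.8, 11.3, 0.61, -0.1), (2.85, 12.0, 0.65, -0.03), (2.9, 11.8, 0.63, 0.0), (2.95, 11.5, 0.6, -0.15), (3.0, 13.6, 0.7, -0.13)] [13.84, 0.7, -0.01] [0.60247552 0.31822463 0.08884969]
t 33.5167 q7 -0.17689826241558942
```

View pics/t3.png

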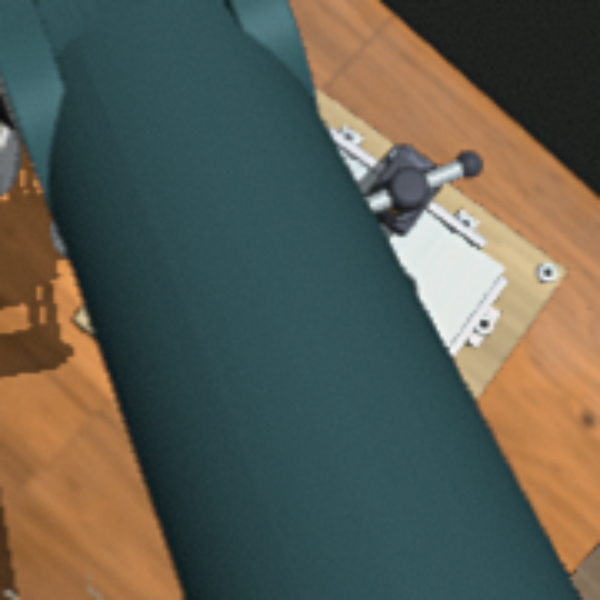

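```bash
sed -i 's/step<.1: env.pause(.05)/step<.1: env.pause(.03)/; s/F>7.5 and step>.1: env.pause(.05)/t>.33 and step>.1: env.pause(.04)/; s/if F>stop: break/if t>.51 or F>stop: break/; s/.05 if F>7.5 else .15$/.07 if t>.33 else .18/; s/env.pause(.1)$/env.pause(.06)/; s/F,t,m=rd()$/&/' h.py; sed -i 's/rot(p),rate=.15/rot(p),rate=.2/' h.py; sed -n '/while/,$p' h.py
python3 - <<'E'
from h import *
tighten((.6095,.157),np.pi-1.2,np.pi-1.2)
E
```

```text
while phi-p<3.5:
        p-=step
        env.movel(pos(p),rot(p),rate=.2)
        if step<.1: env.pause(.03)
        F,t,m=rd()
        if t>.33 and step>.1: env.pause(.04); F,t,m=rd()
        log.append((round(float(phi-p),2),round(float(F),1),round(float(t),2),round(float(m),2)))
        if t>.51 or F>stop: break
        step=.35 if phi-p<.4 else .07 if t>.33 else .18
    env.pause(.1); print(log,[round(float(x),2) for x in rd()],S()['ee_pos'])
    env.movel(pos(p,.015),rate=.15); env.movel(pos(p,.015,.15),rate=.3)
    print("t",S()['t'],"q7",S()['joint_positions'][6])
q7 1.6013871831281363 33.5667
[(0.35, 0.2, 0.04, -0.04), (0.7, 1.5, 0.07, -0.03), (0.88, 3.0, 0.12, -0.04), (1.06, 2.4, 0.07, 0.01), (1.24, 2.2, 0.08, -0.05), (1.42, 1.9, 0.06, -0.0), (1.6, 1.7, 0.08, -0.05), (1.78, 1.5, 0.08, -0.07), (1.96, 3.3, 0.17, -0.03), (2.14, 3.9, 0.21, 0.03), (2.32, 6.8, 0.36, -0.0), (2.39, 8.1, 0.41, -0.01), (2.46, 9.1, 0.46, -0.02), (2.53, 11.2, 0.54, -0.04)] [10.82, 0.5, -0.07] [0.65696687 0.15427789 0.0890646 ]
t 41.175 q7 -0.5150703269277603
```

```bash
python3 - <<'E'
from h import *
tighten((.476,.1725),.871,1.1,rate=.85)
E
```

```text
q7 0.7358317596550981 41.175
[(0.35, -0.6, -0.03, 0.05), (0.7, 2.1, 0.09, 0.01), (0.88, 2.4, 0.12, -0.01), (1.06, 1.5, 0.11, -0.03), (1.24, 1.4, 0.09, 0.0), (1.42, 1.4, 0.11, -0.02), (1.6, 1.1, 0.09, -0.02), (1.78, 0.9, 0.09, -0.0), (1.96, 2.0, 0.16, -0.09), (2.14, 4.5, 0.3, -0.1), (2.32, 5.4, 0.39, -0.1), (2.39, 7.8, 0.5, -0.18), (2.46, 9.5, 0.6, -0.16)] [9.28, 0.58, -0.14] [0.49945818 0.13163225 0.09009154]
t 47.6833 q7 -0.8826727474946077
```

```bash
cat >> h.py <<'E'
def nudge(A,phi,turn,a0,rate,tmax,z=.088,R_=.043,w=.0195):
    A=np.array(A); n=lambda p: np.array([-np.sin(p),np.cos(p)]); u=lambda p: np.array([np.cos(p),np.sin(p)])
    pos=lambda p,e=0.,h=z: np.r_[A+R_*u(p)+(w+e)*n(p),h]
    p=phi-turn; F_=down(a0-rate*turn)
    if np.linalg.norm(S()['ee_pos'][:2]-pos(p,.015)[:2])>.01: env.reach(pos(p,.015,.15),F_)
    env.movel(pos(p,.015),F_,rate=.3); env.pause(.06)
    s0=S(); log=[]
    for e in (0,-.003,-.006,-.009,-.012):
        env.movel(pos(p,e),F_,rate=.2); env.pause(.03)
        s=S(); f=s['wrist_force']-s0['wrist_force']; c=s['ee_pos'][:2]-A; t=c[0]*f[1]-c[1]*f[0]; m=(s['moment']-s0['moment'])[2]
        log.append([round(float(x),2) for x in (e,f[:2]@n(p),f[:2]@u(p),t,m)])
        if t+m>.49 or t>.64 or s['t']>tmax: break
    print(log); env.movel(pos(p,.015),rate=.2); env.movel(pos(p,.015,.13),rate=.3); print(S()['t'])
E
python3 - <<'E'
from h import *
nudge((.476,.1725),.871,2.46,1.1,.85,50.5)
E
```

```text
[[0.0, 5.01, 2.36, 0.17, 0.0], [-0.0, 8.86, 0.63, 0.38, 0.01], [-0.01, 11.79, 0.96, 0.5, 0.02]]
49.5
```

```bash
python3 - <<'E'
from h import *
a=np.pi-1.2
nudge((.6095,.157),a,2.53,a,1.,53.5)
E
```

```text
[[0.0, 1.98, 3.64, 0.0, -0.07], [-0.0, 5.47, 5.91, 0.1, 0.04], [-0.01, 7.42, 7.06, 0.18, 0.03], [-0.01, 7.85, 6.78, 0.23, 0.07], [-0.01, 8.6, 7.47, 0.27, 0.06]]
52.5917
```

```bash
python3 - <<'E'
from h import *
print(workorder.finish_job(),S()['t'])
E
```

```text
the job is handed in; nothing more can be done
the job is handed in; nothing more can be done
```

I handed the job in at about 52.6 s with the cover home against the end stop and all three knobs turned tight by feel (about 0.5 to 0.6 Nm each); no verdict was shown, and `bar_end` is the least certain, since a re-check push there read only about 0.27 Nm after the first pass had reached about 0.5 Nm.

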